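Turn the wax melter up four clicks

TASK

The edge-wax melter on the leather bench is set too low: turn its heat dial clockwise, seen from above, exactly four clicks from where it stands now. Push the bar of the dial round from one side with a fingertip, without gripping it between the fingers, and do not run on into a fifth click, not even to come back. Leave the lid on its pot and the hole punch, the glue bottle and the basket of leather where they are.

Things in the scene. Friction and masses are not known exactly. Their poses are not given: they have to be found in the camera images.
- melter: Wax melter: fixed white steel case, 170 mm along its x, 280 mm along its y, its level deck 100 mm above the table. Origin: centre of the underside, on the table; x away from the operator's side, z up. On the deck: the lidded pot (centre 55 mm to +y), the heat dial (centre 20 mm to -x, 83 mm to -y), and behind the dial, 75 mm or more from its axis, a rocker switch and lamp under 8 mm high.
- heat_dial (a joint): Angle of the dial, rad: 0 lowest, growing clockwise seen from above, to 5.76. Clicks every 30 degrees (0.5236); starts at rest in click 0, 1, 2 or 3. Leaving a click it resists with up to 0.085 N m (4 N at 20 mm from the axis), most at a quarter of the way; past half way it snaps on to the next click, ahead of the finger. Pointer's yaw in the melter's frame: 150 degrees minus this angle.
- dial_axis (a point): Point on the dial's vertical axis, at deck level, 100 mm above the table. The dial: a round aluminium skirt 60 mm in diameter, its top 8 mm above the deck, and across its middle an upright straight black bar 56 mm long and 12 mm thick, rising to 28 mm above the deck. The deck is clear within 45 mm of the axis; the lid's edge is about 75 mm away.
- dial_top (a point): Point on the dial's axis at the top of its bar, 28 mm above the deck; turns with the dial: its x runs along the bar towards the pointer end, its z up.
- dial_pointer (a point): Pointer end of the dial's bar (the end with the white line), 28 mm from the axis, 18 mm above the deck; turns with the dial.
- pot_lid: Loose steel lid of the pot, 128 mm in diameter, with a black knob on top that reaches 50 mm above the deck. Origin: centre of its underside, 6 mm above the deck. To be left alone.
- hole_punch: Loose revolving hole punch (pliers), about 230 by 90 mm, 20 mm high, lying flat on the table between the melter and the robot. Origin: on the table, near its middle; x along it towards the head. To be left alone.
- glue_bottle: Loose small glue bottle, 44 mm in diameter, 115 mm high, standing on the table to the right of the melter. Origin: centre of its underside. To be left alone.
- leather_basket: Loose wire basket, 120 by 160 mm, 55 mm high, with leather shapes in it, on the table to the left of the melter. Origin: centre of its underside. To be left alone.

How it is judged:
At the end, for the whole second after the job is handed in: The dial rests in the fourth click clockwise from its start (120 degrees on, within about 9 degrees: its pointer end 46 to 50.6 mm from where it began), still; the lid within 6 mm and the hole punch, upright glue bottle and basket within 10 mm of where they stood (distance of dial_pointer from where it was at the start of the episode between 0.046 and 0.0506 m and value of joint heat_dial above 1.92 rad and velocity of joint heat_dial between -0.05 and 0.05 rad/s and distance of pot_lid from where it was at the start of the episode below 0.006 m and distance of each of hole_punch, glue_bottle, leather_basket from where it was at the start of the episode below 0.01 m and angle between glue_bottle's own z axis and vertical below 0.1 rad); the robot touches nothing.
It fails at once if the dial was turned on into a fifth click (more than 140 degrees from its start) (distance of dial_pointer from where it was at the start of the episode above 0.0526 m).
It fails at once if the dial's bar was gripped between the fingers (the jaws straddle it with their tips below its top, and either squeeze it or turn it from both sides about its middle) ((contact force between the fingers and heat_dial above 9 N and z of the grasp point in the frame of dial_top below 0.013 m and y of the grasp point in the frame of dial_top between -0.007 and 0.007 m and x of the grasp point in the frame of dial_top between -0.034 and 0.034 m) or (contact force between the fingers and heat_dial above 0.3 N and z of the grasp point in the frame of dial_top below 0.013 m and y of the grasp point in the frame of dial_top between -0.005 and 0.005 m and x of the grasp point in the frame of dial_top between -0.01 and 0.01 m)).
It fails at once if the lid was shifted or lifted (distance of pot_lid from where it was at the start of the episode above 0.012 m).
It fails at once if the hole punch, the glue bottle or the basket was shifted or lifted (distance of any of hole_punch, glue_bottle, leather_basket from where it was at the start of the episode above 0.02 m).
It also fails if it takes over 45 s, if anything falls off the work surface, if the arm or the gripper's body presses on something with over 40 N, if the wrist force passes 120 N, or if a joint passes its speed limit or range.

ROBOT

A 6-joint arm with a two-finger parallel gripper is mounted at the origin on the work surface. World frame = base frame: x ahead of the robot, y to its left, z up, the work surface at z = 0. Lengths are in m, angles in rad, forces in N, time in s.
With the tool pointing down it reaches from about 0.25 to 0.725 m from the base axis. Payload 4 kg.
Tool frame: the origin (TCP) lies on the centre line of the jaws, within the pads' length; the fingertips stand tip_reach ahead of it and the grasp point (between the pads) lies 5 mm behind it (tip_reach is the distance from the TCP to the fingertips, in m); z points along the fingers, y is the direction in which the jaws open and shut (so a half turn about z gives the same grasp; the last joint's range is limited). The gripper opens to 85 mm and grips with 20 to 120 N. Pads are 22 mm wide; open, the fingers measure 114 mm over their backs; the gripper's body (76 mm by 85 mm) begins 54 mm behind the grasp point. The pads swing forward as they close: fully open they stand 13 mm farther back than shut.
Start: joints at [-1.123, 0.241, 0.005, 1.335, 0, 1.571], TCP at [0.216, -0.451, 0.245] pointing down, gripper open.
Joint ranges: [-2.72, 2.72], [-1.05, 1.87], [-1.09, 1.28], [-1.99, 2.15], [-1.42, 1.44], [-3.14, 3.14]. Speed limits (rad/s): [2.79, 2.79, 3.14, 3.14, 3.14, 3.14].

INTERFACE

Orientations are given as a unit quaternion [x, y, z, w].
In Python, from workcell import * gives the robot as it stands.
- The arm moves only by the tool arm_command, never from a script. Its arguments are lists of equal length, an entry for each row: "translation": the shift along the tool's x, y, z in cm, a list of three; "turn": the turn about the tool's z in rad; "hand": the closure, from 0 (fully open) to 1 (shut). In form: {"translation": [[x, y, z], ...], "turn": [turn, ...], "hand": [hand, ...]}. A call has 1 to 5 rows; each row is the pose to reach, as a shift and turn from the pose commanded when the call began, along the tool's axes at that moment; what a row does not reach only later rows make up. A row lasts 1/12 s, in which the tool goes at most 41.7 mm and 7.16 degrees, less where a joint would pass 70% of its speed; a pose out of reach is approached as far as the arm can. A call with a gripper value outside its range is refused whole. The fingers move at their own pace and stop on an object; the grip force is fixed at half the most. Time passes only in rows, so rows that repeat a pose let the fingers close. It gives the time, the measured TCP pose, the force and the opening at its end, in the units of the state.
- get_obs(): the state, without advancing time (a new reading comes with each control period).
- camera(name): name is "side" or "top"; returns (picture, depth): 420x560x3 uint8, red, green, blue; 420x560 float32, m along the optical axis (not along the pixel's ray), 0 where there is no reading.
- camera_info(name): a dict with "mtx" (3x3 intrinsics, pixels), "dist_coeffs" ([k1, k2, p1, p2, k3] as OpenCV has them; the pictures are not rectified), "world_to_cam" (4x4, takes a point from world to camera coordinates). Camera axes: x right, y down, z forward; pixel columns grow to the right and rows downward; lengths in m; the calibration is good to about 2 mm. A picture is of the moment at which its call begins. camera_info takes no time and is no camera call.
- job_done(): hands the job in, once; it reports no verdict.
Trained networks look in the newest picture that a camera, given by its name, has taken for a name from the list of things; names that differ only in an ending like _2 or _b are one class to them, and where a whole thing is asked for, a point or a joint stands for the part that bears it (a point fixed in the world has none). Each returns a list of dicts, best first, with "conf" (0 to 1); they miss things now and then, are a little off and sometimes report something else, mostly with a low value. They report only what shows in the picture. A call takes as long as a camera call.
- search_frame(camera, name): "location" ([row, column] in pixels, amid what is visible of it).
- spot_point(camera, name): "location" ([row, column] in pixels: a listed point, or the origin of a listed thing).
The state is a dict: "clock": time; "joint_pos": joint angles; "joint_vel": joint speeds; "tau": joint torques, N m; "eef_pos": TCP position; "tool_rot": TCP orientation; "ft_force": force on the tool from outside, world axes, zero at the start; "ft_torque": the same for the moment, N m; "grip_width": finger opening in m.
Only numpy, scipy, OpenCV 4.12 (cv2) and the standard library are available. Lean on these libraries where they do the work, as an engineer would, in place of code of your own. Each camera call takes 0.05 s, during which the arm holds its last target. There are 200 camera calls.

## Working session

There is one attempt and no reset: what is moved stays moved. The work goes in short steps, Python scripts to look and compute and a tool call to move; the robot and the scene stay as the last step left them, time stands still between calls to the robot, and variables do not carry over. Pictures are saved under pics/ and viewed, about 8 in all and at most 12, crops included, and the job is handed in when it is done.

Besides the shell and the picture viewer there is one more tool, called after ">>>" as name(argument=value, ...), one argument or row to a line, values as JSON. arm_command: Moves the arm, as the interface text tells. Its arguments: {"type":"object","properties":{"translation":{"type":"array","items":{"type":"array","items":{"type":"number"}}},"turn":{"type":"array","items":{"type":"number"}},"hand":{"type":"array","items":{"type":"number"}}},"required":["translation","turn","hand"]}

```bash
mkdir -p pics
cat > h.py <<'E'
from workcell import *
import numpy as np, cv2
def ray(cam,rc):
    i=camera_info(cam);K=np.array(i["mtx"]);d=np.array(i["dist_coeffs"]);T=np.array(i["world_to_cam"])
    p=cv2.undistortPoints(np.array([[[rc[1],rc[0]]]],float),K,d)[0,0]
    R=T[:3,:3];o=-R.T@T[:3,3];return o,R.T@np.array([p[0],p[1],1.])
def at_z(cam,rc,z):
    o,v=ray(cam,rc);return o+v*(z-o[2])/v[2]
def px(cam,P):
    i=camera_info(cam);K=np.array(i["mtx"]);d=np.array(i["dist_coeffs"]);T=np.array(i["world_to_cam"])
    return cv2.projectPoints(np.array(P,float).reshape(-1,1,3),cv2.Rodrigues(T[:3,:3])[0],T[:3,3],K,d)[0].reshape(-1,2)
def save(n,img): cv2.imwrite(f"pics/{n}.png",img[:,:,::-1])
E
python3 - <<'E'
from h import *
o=get_obs();print({k:np.round(v,3) if not isinstance(v,str) else v for k,v in o.items()})
import workcell;print([n for n in dir(workcell) if not n.startswith('_')])
Z={"melter":0,"dial_axis":.1,"dial_top":.128,"dial_pointer":.118,"pot_lid":.106,"hole_punch":0,"glue_bottle":0,"leather_basket":0}
for c in("top","side"):
    im,d=camera(c);save(c+"0",im);np.save(c+"d0.npy",d)
    for n,z in Z.items():
        for r in spot_point(c,n)[:2]:
            print(c,n,round(r["conf"],2),np.round(r["location"],1),np.round(at_z(c,r["location"],z),4))
    print(c, np.round(ray(c,[210,280])[0],3))
E
```

```text
{'clock': np.float64(0.0), 'joint_pos': array([-1.123,  0.241,  0.004,  1.335, -0.   ,  1.571]), 'joint_vel': array([ 0.001, -0.   ,  0.001,  0.   ,  0.001,  0.   ]), 'tau': array([ 2.0000e-03, -3.7232e+01,  2.5241e+01,  1.7000e-02,  0.0000e+00,
       -0.0000e+00]), 'eef_pos': array([ 0.216, -0.45 ,  0.244]), 'tool_rot': array([ 0.975,  0.222, -0.   , -0.001]), 'ft_force': array([-0.73 , -0.088, -0.071]), 'ft_torque': array([ 0.011, -0.037,  0.035]), 'grip_width': np.float64(0.085)}
['Unreachable', 'camera', 'camera_info', 'get_obs', 'job_done', 'search_frame', 'spot_point', 'tip_reach']
top melter 0.82 [215.  334.7] [ 0.5793 -0.0368  0.    ]
top dial_axis 0.94 [215.  375.7] [ 0.5718 -0.1195  0.1   ]
top dial_top 0.89 [215.5 383.5] [ 0.5687 -0.1306  0.128 ]
top dial_top 0.66 [218.8 313.9] [0.5628 0.0274 0.128 ]
top dial_pointer 0.67 [227.5 367.4] [ 0.5422 -0.0955  0.118 ]
top pot_lid 0.78 [218.3 314.8] [0.5652 0.0235 0.106 ]
top hole_punch 0.89 [281.3 356.9] [ 0.4095 -0.0895  0.    ]
top glue_bottle 0.57 [183.5 420.2] [ 0.6591 -0.2604  0.    ]
top leather_basket 0.95 [207.8 224.2] [0.601  0.2496 0.    ]
top [0.51  0.102 1.055]
side melter 0.84 [218.4 338.1] [ 0.5702 -0.0476  0.    ]
side dial_axis 0.93 [175.2 364.9] [ 0.5619 -0.1174  0.1   ]
side dial_top 0.88 [166.8 369.1] [ 0.5556 -0.1189  0.128 ]
side dial_pointer 0.95 [177.6 365.4] [ 0.5443 -0.0943  0.118 ]
side pot_lid 0.55 [203.5 325. ] [0.558  0.0209 0.106 ]
side hole_punch 0.66 [246.  404.3] [ 0.4102 -0.0922  0.    ]
side glue_bottle 0.73 [165.5 366.3] [ 0.6492 -0.2492  0.    ]
side leather_basket 0.68 [281.8 234.4] [0.5975 0.2475 0.    ]
side [0.136 0.531 0.76 ]
```

Run:
```python
import cv2
t=cv2.imread("pics/top0.png");s=cv2.imread("pics/side0.png")
cv2.imwrite("pics/topc.png",cv2.resize(t[140:310,190:450],None,fx=3,fy=3,interpolation=cv2.INTER_CUBIC))
cv2.imwrite("pics/sidec.png",cv2.resize(s[120:240,300:440],None,fx=5,fy=5,interpolation=cv2.INTER_CUBIC))
from h import *
print(tip_reach if not callable(tip_reach) else [tip_reach(w) for w in (0,.085)])
```

```text
0.014
```

View pics/topc.png

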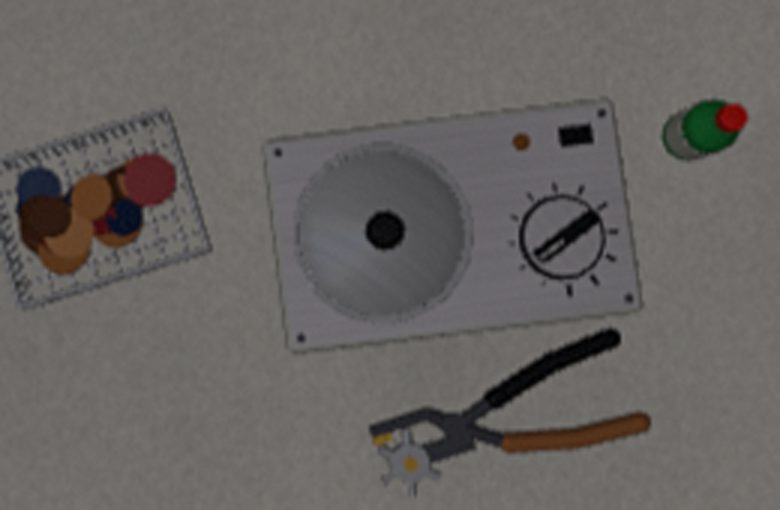

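View pics/sidec.png

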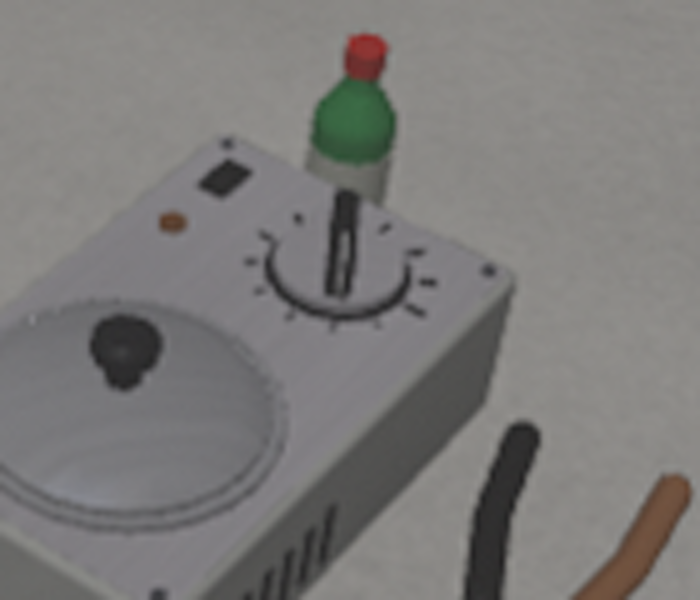

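The top view shows the melter yawed about +7°. The dial is at about full-image (row 219, col 377). Its white pointer end is lower-left, near 127° world, which would be click 1. The lid is on the left and the bottle on the far right. I'll rectify both views onto the deck and bar-top planes to pin down the axis and angle.

```bash
cat > rect.py <<'E'
from h import *
def rect(cam,img,z,c=(.567,-.1185),half=.05,n=300):
    # up=+x, left=+y
    g=(np.arange(n)+.5)/n*2*half-half
    X,Y=np.meshgrid(c[0]-g,c[1]-g,indexing="ij")
    p=px(cam,np.stack([X,Y,np.full_like(X,z)],-1)).reshape(n,n,2).astype(np.float32)
    o=cv2.remap(img,p[...,0],p[...,1],cv2.INTER_CUBIC)
    return o
def panel(imgs,zs,**k):
    rows=[]
    for c,im in imgs.items():
        r=[]
        for z in zs:
            o=cv2.convertScaleAbs(rect(c,im,z,**k),alpha=1.6)
            for i in range(0,300,30): cv2.line(o,(i,0),(i,6),(255,0,0),1);cv2.line(o,(0,i),(6,i),(255,0,0),1)
            cv2.circle(o,(150,150),2,(255,0,0),-1); r.append(o)
        rows.append(np.hstack(r))
    return np.vstack(rows)
E
python3 - <<'E'
from rect import *
from scipy.optimize import least_squares
im={c:cv2.imread(f"pics/{c}0.png")[:,:,::-1].copy() for c in("top","side")}
save("rect0",panel(im,[.108,.128]))
corn=np.array([[.085,.14],[.085,-.14],[-.085,-.14],[-.085,.14]])
top=np.array([[265,142],[610,99],[641,309],[290,352]])/3+[190,140]
W=np.array([at_z("top",p[::-1],.1)[:2] for p in top])
def f(q):
    c,s=np.cos(q[2]),np.sin(q[2]);return ((corn@np.array([[c,s],[-s,c]]))+q[:2]-W).ravel()
r=least_squares(f,[.57,-.04,.12]);q=r.x;print(q,np.degrees(q[2]),np.round(r.fun,4))
c,s=np.cos(q[2]),np.sin(q[2]);print("axis",q[:2]+np.array([[c,-s],[s,c]])@[-.02,-.083])
sc=np.array([513,282])/5+[300,120];print("side FR corner",at_z("side",sc[::-1],.1)[:2],"model",f(q)[4:6]+W[2])
E
```

```text
[ 0.57291521 -0.03710706  0.11186766] 6.409544683429797 [ 0.0022  0.0037  0.0023 -0.0027 -0.0019 -0.0035 -0.0026  0.0025]
axis [ 0.56230589 -0.12182094]
side FR corner [ 0.49988517 -0.17671633] model [ 0.50407535 -0.1857209 ]
```

View pics/rect0.png

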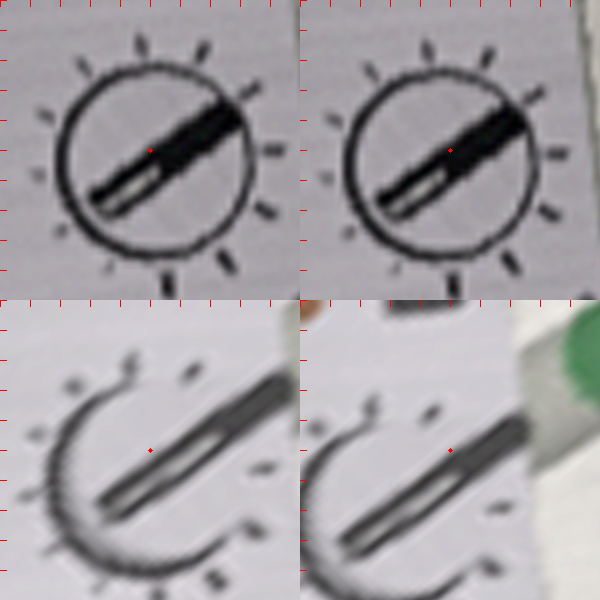

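```bash
cat > go.py <<'E'
from h import *
A=np.array([.5625,-.1203]); B0=126.4  # axis, pointer yaw at start (deg)
def pose(th,n,r=.018,A=None,B=None):
    A=globals()['A'] if A is None else A; B=B0 if B is None else B
    u=np.radians(B+180-th);U=np.array([np.cos(u),np.sin(u)]);N=np.array([-U[1],U[0]])
    return *(A+r*U+n*N),B-th   # x,y,tool-x yaw deg
def yaw(o): 
    q=o["tool_rot"];return 2*np.arctan2(q[1],q[0])
def rel(o,t):  # t=x,y,z,yawdeg -> cm in tool axes, turn
    f=yaw(o);d=np.array(t[:3])-o["eef_pos"];c,s=np.cos(f),np.sin(f)
    tr=np.array([d[0]*c+d[1]*s,d[0]*s-d[1]*c,-d[2]])*100
    w=f-np.radians(t[3]);w=(w+np.pi)%(2*np.pi)-np.pi
    return [round(float(v),2) for v in tr],round(float(w),3)
def show(ws):
    o=get_obs();print("tcp",np.round(o["eef_pos"],4),"yaw",round(np.degrees(yaw(o)),1),"F",np.round(o["ft_force"],1),"w",o["grip_width"],"t",round(o["clock"],2),"j6",o["joint_pos"][5])
    for t in ws: print(np.round(t,4),rel(o,t))
E
python3 - <<'E'
from go import *
x,y,w=pose(-25,.022);show([(x,y,.245,w),(x,y,.128,w)])
E
```

```text
tcp [ 0.2165 -0.4507  0.2453] yaw 25.7 F [0.8 0.2 0.1] w 0.08565886668293389 t 0.9 j6 1.5707561013777673
[ 5.888e-01 -1.096e-01  2.450e-01  1.514e+02] ([48.33, -14.62, 0.03], -2.195)
[ 5.888e-01 -1.096e-01  1.280e-01  1.514e+02] ([48.33, -14.62, 11.73], -2.195)
```

>>> arm_command(
  translation=[
    [4,-1.2,0],
    [8,-2.4,0],
    [12,-3.6,0],
    [16,-4.8,0],
    [20,-6,0],
  ],
  turn=[-0.12,-0.24,-0.36,-0.48,-0.6],
  hand=[1,1,1,1,1],
)

```text
clock: 1.32
eef_pos: [0.3715, -0.309, 0.2455]
tool_rot: [0.865, 0.502, 0.0, 0.0]
ft_force: [0.8, -0.0, 0.1]
grip_width: 0.026
```

Run:
```python
from go import *
x,y,w=pose(-25,.022);show([(x,y,.245,w)])
```

```text
tcp [ 0.3715 -0.309   0.2455] yaw 60.3 F [ 0.8 -0.   0.1] w 0.02601751939809161 t 1.32 j6 1.3948447376895918
[ 5.888e-01 -1.096e-01  2.450e-01  1.514e+02] ([28.09, 9.01, 0.05], -1.59)
```

>>> arm_command(
  translation=[
    [3.5,1.1,0],
    [7,2.2,0],
    [10.5,3.3,0],
    [14,4.5,0],
    [17.5,5.6,0],
  ],
  turn=[-0.12,-0.24,-0.36,-0.48,-0.6],
  hand=[1,1,1,1,1],
)

```text
clock: 1.73
eef_pos: [0.5076, -0.1852, 0.2454]
tool_rot: [0.677, 0.736, 0.0, 0.0]
ft_force: [-0.2, -0.7, -0.6]
grip_width: 0.0
```

Run:
```python
from go import *
x,y,w=pose(-25,.022);show([(x,y,.19,w)])
```

```text
tcp [ 0.5076 -0.1852  0.2454] yaw 94.8 F [-0.2 -0.7 -0.6] w 2.442631943898898e-05 t 1.73 j6 1.1378201760439375
[ 5.888e-01 -1.096e-01  1.900e-01  1.514e+02] ([6.86, 8.72, 5.54], -0.988)
```

>>> arm_command(
  translation=[
    [1.7,2.2,1],
    [3.4,4.4,2],
    [5.2,6.5,3],
    [6.9,8.7,4.2],
    [6.9,8.7,5.5],
  ],
  turn=[-0.12,-0.24,-0.36,-0.48,-0.6],
  hand=[1,1,1,1,1],
)

```text
clock: 2.15
eef_pos: [0.5914, -0.1076, 0.1896]
tool_rot: [0.427, 0.904, 0.001, 0.001]
ft_force: [-0.1, -0.4, -0.1]
grip_width: -0.0001
```

Run:
```python
from go import *
x,y,w=pose(-25,.022);show([(x,y,.16,w)])
```

```text
tcp [ 0.5914 -0.1076  0.1896] yaw 129.4 F [-0.1 -0.4 -0.1] w -6.517798593150384e-05 t 2.15 j6 0.7021686572520328
[ 5.888e-01 -1.096e-01  1.600e-01  1.514e+02] ([0.01, -0.33, 2.96], -0.384)
```

>>> arm_command(
  translation=[
    [0,-0.3,1],
    [0,-0.3,2],
    [0,-0.3,3],
    [0,-0.3,3],
    [0,-0.3,3],
  ],
  turn=[-0.12,-0.24,-0.36,-0.384,-0.384],
  hand=[1,1,1,1,1],
)

```text
clock: 2.57
eef_pos: [0.585, -0.113, 0.1598]
tool_rot: [0.253, 0.967, -0.0, -0.001]
ft_force: [-0.3, -0.3, 0.5]
grip_width: 0.0003
```

Run:
```python
from go import *
from rect import *
x,y,w=pose(-25,.022);show([(x,y,.128,w)])
im={c:camera(c)[0] for c in("side","top")}
o=get_obs()
s=im["side"].copy()
tip=o["eef_pos"]-[0,0,.014]
f=yaw(o);X=np.array([np.cos(f),np.sin(f),0]);Y=np.array([np.sin(f),-np.cos(f),0])
C=[tip+a*.011*X+b*.0145*Y for a,b in((1,1),(1,-1),(-1,-1),(-1,1))]
def crop(c,im,k=5):
    p=px(c,tip);cx,cy=int(p[0,0]),int(p[0,1]);x0,y0=cx-40,cy-55
    q=cv2.convertScaleAbs(cv2.resize(im[y0:y0+110,x0:x0+80],None,fx=k,fy=k,interpolation=cv2.INTER_CUBIC),alpha=1.5)
    for P in px(c,C): cv2.circle(q,tuple(int(v) for v in ((P-[x0,y0])*k)),3,(255,0,0),-1)
    # dial bar model
    u=np.radians(B0);U=np.array([np.cos(u),np.sin(u),0]);N=np.array([-U[1],U[0],0])
    for a,b in((1,1),(1,-1),(-1,-1),(-1,1)):
        P=px(c,np.array([*A,.128])+a*.028*U+b*.006*N)[0];cv2.circle(q,tuple(int(v) for v in ((P-[x0,y0])*k)),3,(0,255,0),-1)
    for t in np.linspace(0,6.28,40):
        P=px(c,[A[0]+.03*np.cos(t),A[1]+.03*np.sin(t),.108])[0];cv2.circle(q,tuple(int(v) for v in ((P-[x0,y0])*k)),1,(0,128,255),-1)
    return q
save("close1",np.hstack([crop("side",im["side"]),crop("top",im["top"])]))
```

```text
tcp [ 0.585  -0.113   0.1598] yaw 150.7 F [-0.3 -0.3  0.5] w 0.00030011661954886963 t 2.57 j6 0.3206877738809236
[ 5.888e-01 -1.096e-01  1.280e-01  1.514e+02] ([-0.17, 0.48, 3.18], -0.012)
```

View pics/close1.png

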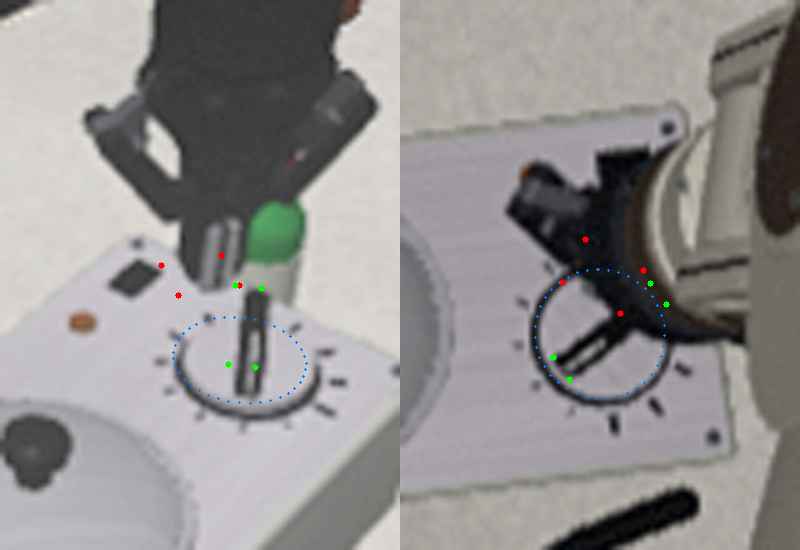

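Run:
```python
from go import *
im=camera("side")[0];o=get_obs()
tip=o["eef_pos"]-[0,0,.014];f=yaw(o);X=np.array([np.cos(f),np.sin(f),0]);Y=np.array([np.sin(f),-np.cos(f),0])
p=px("side",tip)[0];x0,y0=int(p[0])-30,int(p[1])-26;k=10
q=cv2.convertScaleAbs(cv2.resize(im[y0:y0+60,x0:x0+60],None,fx=k,fy=k,interpolation=cv2.INTER_CUBIC),alpha=2.2)
C=[tip+a*.011*X+b*.0145*Y for a,b in((1,1),(1,-1),(-1,-1),(-1,1))]
L=lambda P:tuple(int(v) for v in (px("side",P)[0]-[x0,y0])*k)
for i in range(4): cv2.line(q,L(C[i]),L(C[(i+1)%4]),(255,0,0),1);cv2.line(q,L(C[i]),L(C[i]+[0,0,.03]),(255,0,0),1)
save("close2",q)
for d in([.001,0],[0,.001]): print(d,px("side",[*(A+d),.108])-px("side",[*A,.108]),px("top",[*(A+d),.108])-px("top",[*A,.108]))
print(px("side",tip+[0,0,.001])-p)
```

```text
[0.001, 0] [[-0.34105833 -0.20808678]] [[-0.01362658 -0.43067531]]
[0, 0.001] [[-0.28028131  0.19762054]] [[-0.43257854  0.00431702]]
[[ 0.05178574 -0.35262595]]
```

View pics/close2.png

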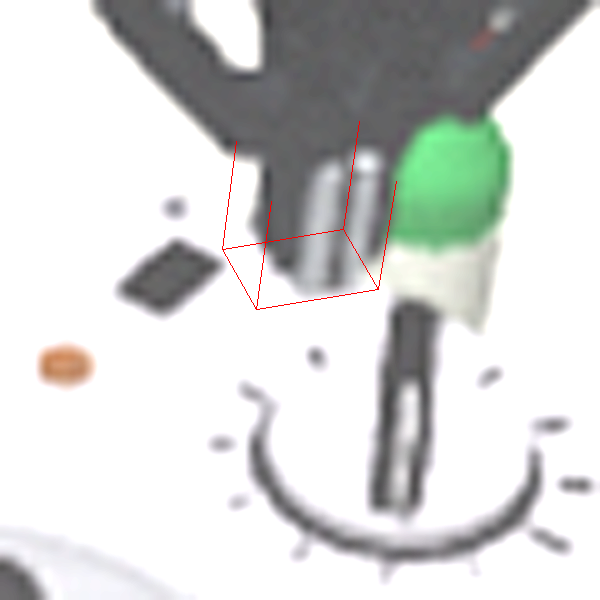

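The finger shows beside the bar, on its counter-clockwise side. The two cameras disagree by about 4 mm in x on the dial axis, so I'll take the middle. I'll go down beside the bar with extra clearance and find contact by force.

```bash
sed -i 's/^A=.*#/A=np.array([.5608,-.1203]); B0=126.4 #/' go.py
python3 - <<'E'
from go import *
x,y,w=pose(-25,.026);show([(x,y,.127,w)])
E
```

```text
tcp [ 0.586  -0.1133  0.1612] yaw 150.7 F [-0.   0.5  0.5] w 5.983078112931493e-05 t 2.72 j6 0.3207825006075566
[ 5.890e-01 -1.061e-01  1.270e-01  1.514e+02] ([0.09, 0.77, 3.42], -0.013)
```

>>> arm_command(
  translation=[
    [0.1,0.8,0],
    [0.1,0.8,1.2],
    [0.1,0.8,2.4],
    [0.1,0.8,3.3],
    [0.1,0.8,3.3],
  ],
  turn=[0,0,0,0,0],
  hand=[1,1,1,1,1],
)

```text
clock: 3.13
eef_pos: [0.5874, -0.105, 0.1255]
tool_rot: [0.252, 0.968, -0.0, -0.002]
ft_force: [0.6, 0.1, -0.3]
grip_width: -0.0001
```

Run:
```python
from go import *
show([(*pose(t,n)[:2],.128,pose(t,n)[2]) for t,n in((-20,.0225),(-15,.0215),(-10,.0205),(-5,.0205),(0,.0205),(5,.0205))])
```

```text
tcp [ 0.5874 -0.105   0.1255] yaw 150.8 F [ 0.6  0.1 -0.3] w -0.00010819209552558711 t 3.13 j6 0.33308796766766535
[ 5.882e-01 -1.115e-01  1.280e-01  1.464e+02] ([-0.39, -0.53, -0.25], 0.076)
[ 5.883e-01 -1.147e-01  1.280e-01  1.414e+02] ([-0.55, -0.81, -0.25], 0.164)
[ 5.880e-01 -1.179e-01  1.280e-01  1.364e+02] ([-0.68, -1.1, -0.25], 0.251)
[ 5.881e-01 -1.202e-01  1.280e-01  1.314e+02] ([-0.8, -1.3, -0.25], 0.338)
[ 5.880e-01 -1.226e-01  1.280e-01  1.264e+02] ([-0.91, -1.51, -0.25], 0.425)
[  0.5877  -0.125    0.128  121.4   ] ([-1.0, -1.73, -0.25], 0.513)
```

>>> arm_command(
  translation=[
    [-0.4,-0.55,-0.1],
    [-0.55,-0.8,-0.1],
    [-0.7,-1.1,-0.1],
    [-0.8,-1.3,-0.1],
    [-0.85,-1.4,-0.1],
  ],
  turn=[0.08,0.165,0.25,0.34,0.38],
  hand=[1,1,1,1,1],
)

```text
clock: 3.55
eef_pos: [0.5895, -0.1223, 0.1291]
tool_rot: [0.432, 0.902, 0.0, 0.001]
ft_force: [0.0, -0.3, -0.3]
grip_width: 0.0002
```

```bash
cat > look.py <<'E'
import sys
from go import *
from rect import *
n=sys.argv[1]
im={c:camera(c)[0] for c in("side","top")}
r=[]
for c in im:
    p=px(c,[*A,.118])[0];x0,y0=int(p[0])-30,int(p[1])-32
    r.append(cv2.convertScaleAbs(cv2.resize(im[c][y0:y0+60,x0:x0+60],None,fx=6.5,fy=6.5,interpolation=cv2.INTER_CUBIC),alpha=1.9))
save(n,np.hstack(r))
for c in im:
    for q in spot_point(c,"dial_pointer")[:1]:
        P=at_z(c,q["location"],.118)[:2];d=P-A;print(c,round(q["conf"],2),np.round(q["location"],1),np.round(P,4),"ang from start",round((126.4-np.degrees(np.arctan2(d[1],d[0])))%360,1))
th=[float(a) for a in sys.argv[3:]]
show([(*pose(t,float(sys.argv[2]))[:2],.127,pose(t,0)[2]) for t in th])
E
python3 look.py l1 .0205 0 5 10 15 20 25 30
```

```text
side 0.94 [176.4 363.6] [ 0.5497 -0.0945] ang from start 13.1
top 0.56 [227.3 367.5] [ 0.5426 -0.0957] ang from start 359.9
tcp [ 0.5894 -0.1219  0.1289] yaw 129.1 F [0.2 1.  0.9] w 2.024541221066321e-05 t 3.75 j6 0.6848189100466272
[ 5.880e-01 -1.226e-01  1.270e-01  1.264e+02] ([0.04, -0.16, 0.19], 0.047)
[  0.5877  -0.125    0.127  121.4   ] ([-0.13, -0.33, 0.19], 0.134)
[  0.5872  -0.1273   0.127  116.4   ] ([-0.28, -0.51, 0.19], 0.221)
[  0.5865  -0.1296   0.127  111.4   ] ([-0.41, -0.71, 0.19], 0.308)
[  0.5855  -0.1318   0.127  106.4   ] ([-0.52, -0.92, 0.19], 0.396)
[  0.5845  -0.1339   0.127  101.4   ] ([-0.62, -1.14, 0.19], 0.483)
[ 0.5832 -0.1359  0.127  96.4   ] ([-0.69, -1.37, 0.19], 0.57)
```

>>> arm_command(
  translation=[
    [0.05,-0.15,0.2],
    [-0.05,-0.25,0.2],
    [-0.15,-0.35,0.2],
    [-0.2,-0.43,0.2],
    [-0.28,-0.5,0.2],
  ],
  turn=[0.047,0.09,0.134,0.18,0.22],
  hand=[1,1,1,1,1],
)

```text
clock: 4.17
eef_pos: [0.5877, -0.1264, 0.1265]
tool_rot: [0.527, 0.85, 0.001, 0.0]
ft_force: [2.4, 2.7, -1.0]
grip_width: -0.0001
```

```bash
python3 look.py l2 .0205 10 15 20 25 30
python3 - <<'E'
import cv2,numpy as np
cv2.imwrite("pics/l12.png",np.hstack([cv2.imread("pics/l2.png")]))
E
```

```text
side 0.78 [173.4 363.2] [ 0.5568 -0.1017] ang from start 24.2
top 0.88 [225.6 368.5] [ 0.5465 -0.0981] ang from start 3.6
tcp [ 0.5875 -0.1265  0.1265] yaw 116.5 F [ 2.3  3.4 -0.9] w -0.00029453120687758316 t 4.37 j6 0.8949457847840989
[  0.5872  -0.1273   0.127  116.4   ] ([-0.05, -0.07, -0.05], 0.002)
[  0.5865  -0.1296   0.127  111.4   ] ([-0.23, -0.23, -0.05], 0.09)
[  0.5855  -0.1318   0.127  106.4   ] ([-0.38, -0.41, -0.05], 0.177)
[  0.5845  -0.1339   0.127  101.4   ] ([-0.52, -0.6, -0.05], 0.264)
[ 0.5832 -0.1359  0.127  96.4   ] ([-0.65, -0.81, -0.05], 0.351)
```

View pics/l2.png

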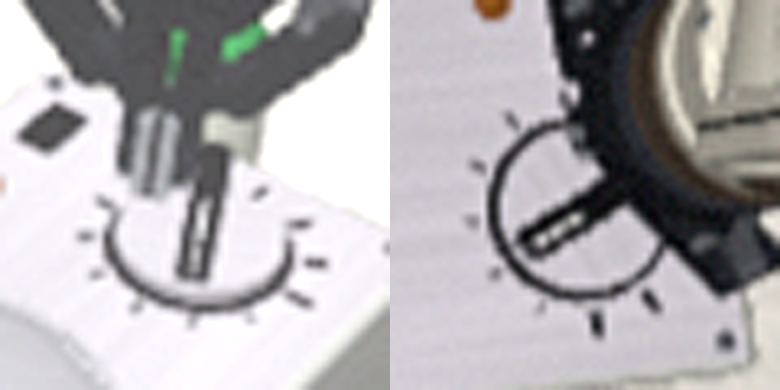

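Contact: about 4 N and the dial has turned about 5°, with the finger pushing only on the tail end's counter-clockwise side. I'll push on click by click.

>>> arm_command(
  translation=[
    [-0.1,-0.15,0],
    [-0.23,-0.23,0],
    [-0.3,-0.32,0],
    [-0.38,-0.41,0],
    [-0.52,-0.6,0],
  ],
  turn=[0.045,0.09,0.133,0.177,0.264],
  hand=[1,1,1,1,1],
)

```text
clock: 4.78
eef_pos: [0.5836, -0.135, 0.1264]
tool_rot: [0.635, 0.773, -0.001, 0.0]
ft_force: [0.1, 1.7, 0.0]
grip_width: 0.0002
```

```bash
python3 look.py l3 .0205 25 30 35 40 45 50 55
```

```text
side 0.87 [173.3 360.9] [ 0.5605 -0.0982] ang from start 35.7
top 0.78 [220.7 365.7] [ 0.5578 -0.092 ] ang from start 30.3
tcp [ 0.5837 -0.1349  0.1264] yaw 101.4 F [ 0.2 -0.5  0.4] w -2.6652973633224423e-05 t 4.98 j6 1.1446829755308012
[  0.5845  -0.1339   0.127  101.4   ] ([0.09, 0.09, -0.06], 0.0)
[ 0.5832 -0.1359  0.127  96.4   ] ([-0.08, -0.07, -0.06], 0.088)
[ 0.5817 -0.1378  0.127  91.4   ] ([-0.24, -0.25, -0.06], 0.175)
[ 0.5801 -0.1396  0.127  86.4   ] ([-0.38, -0.44, -0.06], 0.262)
[ 0.5784 -0.1412  0.127  81.4   ] ([-0.5, -0.65, -0.06], 0.349)
[ 0.5765 -0.1426  0.127  76.4   ] ([-0.61, -0.86, -0.06], 0.437)
[ 0.5745 -0.1439  0.127  71.4   ] ([-0.7, -1.08, -0.06], 0.524)
```

>>> arm_command(
  translation=[
    [-0.14,-0.14,-0.05],
    [-0.3,-0.33,-0.05],
    [-0.45,-0.57,-0.05],
    [-0.55,-0.75,-0.05],
    [-0.64,-0.93,-0.05],
  ],
  turn=[0.12,0.21,0.314,0.393,0.465],
  hand=[1,1,1,1,1],
)

```text
clock: 5.4
eef_pos: [0.5761, -0.1429, 0.1269]
tool_rot: [0.796, 0.606, -0.0, 0.0]
ft_force: [-0.2, 0.2, -0.1]
grip_width: 0.0003
```

```bash
python3 look.py l4 .0205 50 55 60 65 70 75 80 85
```

```text
side 0.76 [171.  355.5] [ 0.574  -0.0955] ang from start 64.4
top 0.76 [212.9 368.2] [ 0.5757 -0.0983] ang from start 70.4
tcp [ 0.576  -0.1428  0.1268] yaw 74.8 F [-0.3 -0.3  0.5] w -8.501773342683365e-05 t 5.6 j6 1.5931392317140594
[ 0.5765 -0.1426  0.127  76.4   ] ([0.03, 0.05, -0.02], -0.028)
[ 0.5745 -0.1439  0.127  71.4   ] ([-0.15, -0.11, -0.02], 0.059)
[ 0.5724 -0.145   0.127  66.4   ] ([-0.31, -0.29, -0.02], 0.147)
[ 0.5702 -0.1459  0.127  61.4   ] ([-0.46, -0.48, -0.02], 0.234)
[ 0.5679 -0.1466  0.127  56.4   ] ([-0.59, -0.68, -0.02], 0.321)
[ 0.5656 -0.1472  0.127  51.4   ] ([-0.7, -0.89, -0.02], 0.408)
[ 0.5632 -0.1475  0.127  46.4   ] ([-0.79, -1.11, -0.02], 0.496)
[ 0.5609 -0.1476  0.127  41.4   ] ([-0.86, -1.33, -0.02], 0.583)
```

>>> arm_command(
  translation=[
    [-0.28,-0.25,0],
    [-0.46,-0.48,0],
    [-0.61,-0.72,0],
    [-0.72,-0.93,0],
    [-0.79,-1.11,0],
  ],
  turn=[0.12,0.234,0.338,0.425,0.496],
  hand=[1,1,1,1,1],
)

```text
clock: 6.02
eef_pos: [0.5635, -0.1475, 0.127]
tool_rot: [0.92, 0.392, 0.0, 0.0]
ft_force: [-0.3, -0.2, 0.3]
grip_width: -0.0
```

```bash
python3 look.py l5 .0205 80 85 90 95 100 105 110 115
```

```text
side 0.96 [166.2 354.9] [ 0.5858 -0.1073] ang from start 99.0
top 0.8 [208.4 372.2] [ 0.5859 -0.1078] ang from start 99.9
tcp [ 0.5633 -0.1473  0.1268] yaw 46.4 F [-0.5 -0.6  0.5] w 0.0004245133783991449 t 6.22 j6 2.0759103225201283
[ 0.5632 -0.1475  0.127  46.4   ] ([-0.01, 0.0, -0.02], 0.0)
[ 0.5609 -0.1476  0.127  41.4   ] ([-0.19, -0.16, -0.02], 0.087)
[ 0.5585 -0.1475  0.127  36.4   ] ([-0.34, -0.34, -0.02], 0.175)
[ 0.5561 -0.1472  0.127  31.4   ] ([-0.48, -0.53, -0.02], 0.262)
[ 0.5538 -0.1467  0.127  26.4   ] ([-0.61, -0.74, -0.02], 0.349)
[ 0.5515 -0.146   0.127  21.4   ] ([-0.71, -0.95, -0.02], 0.436)
[ 0.5493 -0.145   0.127  16.4   ] ([-0.8, -1.17, -0.02], 0.524)
[ 0.5472 -0.144   0.127  11.4   ] ([-0.87, -1.4, -0.02], 0.611)
```

View pics/l5.png

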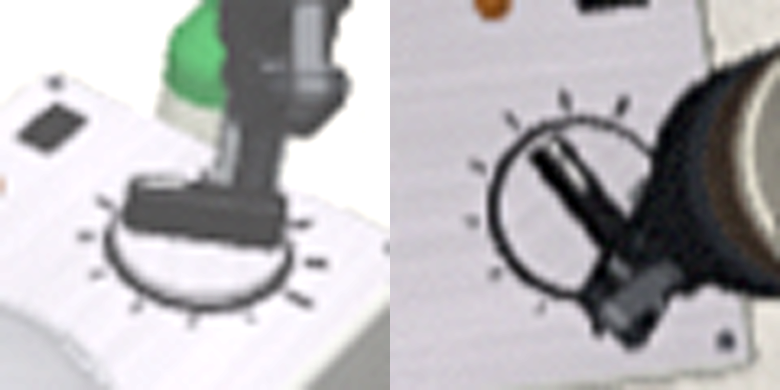

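Three clicks are done: the pointer is about 90° on and the force is zero. Now the last one, stopping the finger near 110°, well short of the fifth click.

>>> arm_command(
  translation=[
    [-0.28,-0.26,0],
    [-0.48,-0.53,0],
    [-0.61,-0.74,0],
    [-0.71,-0.95,0],
    [-0.8,-1.15,0],
  ],
  turn=[0.12,0.24,0.349,0.436,0.515],
  hand=[1,1,1,1,1],
)

```text
clock: 6.63
eef_pos: [0.5498, -0.1454, 0.1269]
tool_rot: [0.99, 0.144, 0.0, 0.0]
ft_force: [-0.3, 0.2, 0.4]
grip_width: 0.0001
```

```bash
python3 look.py l6 .0205 110 113; python3 look.py l6b .03 95 80
```

```text
side 0.6 [164.1 356.7] [ 0.5878 -0.116 ] ang from start 117.4
tcp [ 0.5495 -0.1452  0.1268] yaw 16.9 F [0.5 0.4 0.1] w -7.1824710098866e-08 t 6.83 j6 2.5882120207202832
[ 0.5493 -0.145   0.127  16.4   ] ([-0.02, -0.02, -0.02], 0.009)
[ 0.548  -0.1444  0.127  13.4   ] ([-0.12, -0.12, -0.02], 0.061)
side 0.55 [160.  355.7] [ 0.599  -0.1257] ang from start 134.4
top 0.6 [208.3 380. ] [ 0.586  -0.1256] ang from start 138.4
tcp [ 0.5495 -0.1452  0.1268] yaw 16.8 F [-0.1  0.7 -0. ] w -1.9042935468028515e-05 t 7.03 j6 2.590141419010987
[ 0.5611 -0.1553  0.127  31.4   ] ([0.82, 1.3, -0.02], -0.255)
[ 0.5701 -0.154   0.127  46.4   ] ([1.72, 1.44, -0.02], -0.517)
```

View pics/l6.png

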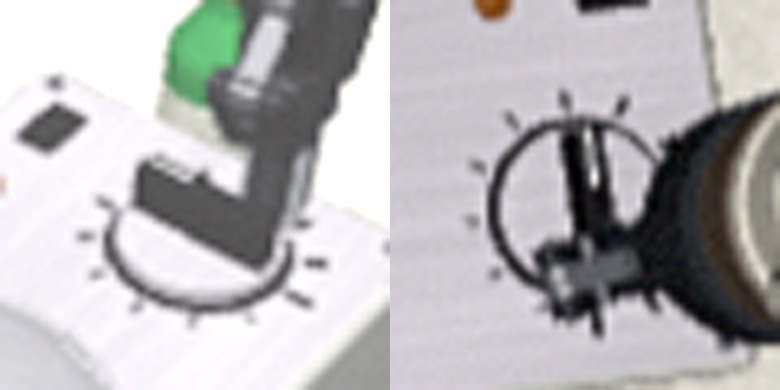

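The bar now points at about 6°, which is four clicks on, and there is no force. I'll back off away from the bar, then go up and clear.

>>> arm_command(
  translation=[
    [0,0.5,0],
    [0,1.0,0],
    [0,1.0,-3],
    [0,1.0,-7],
    [0,1.0,-11],
  ],
  turn=[0,0,0,0,0],
  hand=[1,1,1,1,1],
)

```text
clock: 7.45
eef_pos: [0.5513, -0.1552, 0.2367]
tool_rot: [0.989, 0.145, -0.002, -0.001]
ft_force: [1.3, -0.4, 0.6]
grip_width: -0.0004
```

>>> arm_command(
  translation=[
    [-4,3,0],
    [-8,6,0],
    [-12,9,0],
    [-16,12,0],
    [-18,14,0],
  ],
  turn=[0,0,0,0,0],
  hand=[1,1,1,1,1],
)

```text
clock: 7.87
eef_pos: [0.4294, -0.3255, 0.2372]
tool_rot: [0.989, 0.146, 0.0, 0.0]
ft_force: [1.6, 0.2, 0.4]
grip_width: -0.0001
```

>>> arm_command(
  translation=[
    [-2,3,0],
    [-2,5,0],
    [-2,5,0],
    [-2,5,0],
    [-2,5,0],
  ],
  turn=[0,0,0,0,0],
  hand=[1,1,1,1,1],
)

```text
clock: 8.28
eef_pos: [0.4259, -0.3775, 0.2365]
tool_rot: [0.989, 0.145, -0.0, -0.0]
ft_force: [-0.2, 0.6, -0.4]
grip_width: 0.0001
```

Run:
```python
from go import *
from rect import *
show([])
im={c:camera(c)[0] for c in("top","side")}
for n in("pot_lid","hole_punch","glue_bottle","leather_basket","dial_pointer"):
    for c in im: print(n,c,[(np.round(r["location"],1),round(r["conf"],2)) for r in spot_point(c,n)[:1]])
a=cv2.imread("pics/top0.png")[:,:,::-1]
p=np.vstack([np.hstack([rect("top",a,.128),rect("top",im["top"],.128)])])
p=cv2.convertScaleAbs(p,alpha=1.6)
t=cv2.resize(im["top"][140:310,190:450],(600,392))
d=cv2.convertScaleAbs(cv2.resize(cv2.absdiff(a,im["top"])[140:310,190:450],(300,196)),alpha=3)
save("end",np.vstack([p,np.hstack([cv2.resize(t,(300,196)),d])]))
```

```text
tcp [ 0.4259 -0.3775  0.2365] yaw 16.7 F [-0.2  0.6 -0.4] w 0.00012202270984908883 t 8.28 j6 2.124436348509182
pot_lid top [(array([220.4, 315.5]), 0.61)]
pot_lid side [(array([201.4, 322.2]), 0.8)]
hole_punch top [(array([282.8, 359. ]), 0.62)]
hole_punch side [(array([247.6, 403.4]), 0.63)]
glue_bottle top [(array([182.2, 421.5]), 0.76)]
glue_bottle side [(array([164.2, 369.3]), 0.87)]
leather_basket top [(array([207.5, 224.2]), 0.86)]
leather_basket side [(array([282.3, 233.4]), 0.64)]
dial_pointer top [(array([204.4, 375.9]), 0.62)]
dial_pointer side [(array([161.7, 357.5]), 0.82)]
```

View pics/end.png

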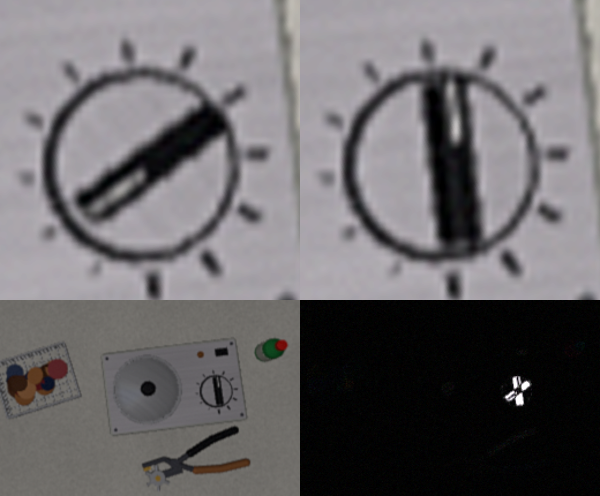

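The rectified before and after views show the pointer going from about 125° to about 6°, so roughly 120°. The difference image shows change only at the dial.

```bash
python3 -c "
from workcell import *
print(job_done())"
```

```text
the job is handed in; nothing more can be done
None
```

I turned the heat dial four clicks clockwise, one at a time, and handed the job in at about 8.5 s on the robot's clock. I pushed one side of the bar's tail end with the shut fingertips, then backed off and lifted clear.

**Final checks:**
- **Dial:** in the top view rectified onto the bar-top plane, the pointer went from about 125° to about 6° in the world frame, which is about 120° or four clicks. The finger stopped at about 110°, well short of the fifth click. The force on the tool dropped to noise level at the end of each click.
- **Other objects:** the before/after difference of the top picture showed a clear change only at the dial. The lid, hole punch, glue bottle and basket look unmoved.
- **Robot:** it stands clear of everything, with a force reading under 1 N.

**What disagreed:**
- The two cameras differed by about 5 mm in x on where the dial axis is, so I used a point between them and found the bar by touch.
- The network's pointer readings were noisy, up to about 18° off, so I judged the angle from the pictures and the force.

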